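Lock the lapping spindle by feel

TASK

Lock the lapping machine's spindle before its disc is changed: take the red-handled steel pin out of the wooden block, put it through the brush-covered window of the machine and, starting on the line beside the window's blue edge, feel along the hidden plate below for its one hole. Push the pin fully home in the hole first, then draw it straight across to the red edge as far as the plate goes, and leave the pin standing there. Be gentle: the pin must never be forced against the machine with more than 25 N, and leave the other things on the bench where they are.

Things in the scene. Friction and masses are not known exactly. Their poses are not given: they have to be found in the camera images.
- lock_pin: Locking pin, about 0.1 kg, upright in the wooden block at the start. Steel rod 10 mm across, 62 mm long, flat foot with 1 mm chamfer; on top a red square handle 16 x 16 mm, from 62 to 107 mm above the foot; grip it about 87 mm above the foot. Origin: centre of the foot (lower end); z up along the rod to the handle; x and y square to the handle's faces.
- pin_block: Wooden block 60 x 60 mm, 50 mm high, fixed to the bench, with a vertical hole 11.5 mm wide and 45 mm deep in the middle of its top; the pin stands in it, its foot 5 mm above the bench, its handle clear above the block. Origin: centre of the underside.
- lapper: Lapping machine, fixed; grey housing 200 (x) x 250 mm (y), flat aluminium cover 8 mm thick, its top 70 mm above the bench; steel disc 112 mm across, top 96 mm above the bench, centred at x = +40 mm. Origin: centre of the underside on the bench; at yaw 0 x points away from the robot; z up. The handle's lower end stands 8 mm above the cover when the pin is home.
- window (a point): Middle of the cover's window in front of the disc, level with the cover's top, axes as the machine's; 21.5 mm from its near edge (-x, red stripe) and its far edge (+x, blue stripe), 46 mm from its two ends (y). Black brush seal hides what is below and gives no resistance. Below it, wider than the window, lies a flat steel lock plate, its face 26 mm under the cover's top.
- search_line (a point): Middle of the line along machine y (7 mm inside the blue edge) on which the lock plate's only hole lies, at the height of the plate's face, 44 mm above the bench; axes as the machine's. The hole is 15 mm in x, 13 mm in y, 28 mm deep to a closed floor 16 mm above the bench, and lies anywhere from y = -30 to +30 mm from here, unseen and different each time. Sideways (y) it does not give.
- lock_line (a point): Middle of the line on which the pin's foot stands when home and fully drawn: 25 mm in -x (towards the red edge) from search_line, at the height of the hole's floor, 16 mm above the bench. With the pin in its hole the plate slides these 25 mm against about 3 to 5 N, to a hard stop, and stays where it is left.
- plate_face (a point): Same point as search_line: how the lock plate feels. It floats on a spring: it starts to sink at 3 N of downward press, sinks 1 mm for each further 1.5 N, meets a hard stop after 6 mm (12 N), and rises when let go. So a rod dragged along it under light press finds the plate springing up round its foot at the hole: the press drops, the side force rises.
- movement_holder: Bystander: black round movement holder, 72 mm diameter, 27 mm high, with a brass watch movement on it; leave it. Origin: centre of the underside.
- parts_tray: Bystander: small white two-compartment parts tray, 55 x 65 mm, 18 mm high; leave it. Origin: centre of the underside.
- loupe: Bystander: red eye loupe, 38 mm diameter, 28 mm high; leave it. Origin: centre of the underside.
- case_ring: Bystander: steel watch case ring, 40 mm diameter, 7 mm high; leave it. Origin: centre of the underside.
- screwdriver: Bystander: screwdriver 130 mm long lying on the bench, along its x; leave it. Origin: on its underside, about mid-length.
- oil_jar: Bystander: amber glass jar with black cap, 44 mm diameter, 50 mm high; leave it. Origin: centre of the underside.
- bezel_ring: Bystander: brass bezel ring, 44 mm diameter, 6 mm high; leave it. Origin: centre of the underside.
Not all that is in view belongs to the job. What is shaped like the lock_pin but black or white is not meant.

How it is judged (in metres and radians):
On the way:
1. the pin is pushed home in the hidden hole on the search line, before it is drawn across (z of lock_pin in the frame of lapper below 0.026 m and x of lock_pin in the frame of lapper between -0.055 and -0.038 m and y of lock_pin in the frame of lapper between -0.046 and 0.046 m), for 0.2 s.
At the end, for the whole second after the job is handed in: the pin, released and at rest, stands in the hole of the lock plate within 20 degrees of upright, fully home (foot no more than 4.5 mm above the hole's floor), with the plate drawn to the red edge (foot between 63 and 78 mm in front of the machine's origin; the plate's stop is at 70 mm) (z of lock_pin in the frame of lapper below 0.0205 m and x of lock_pin in the frame of lapper between -0.078 and -0.063 m and y of lock_pin in the frame of lapper between -0.046 and 0.046 m and angle between lock_pin's own z axis and vertical below 0.35 rad and linear speed of lock_pin below 0.02 m/s); the robot touches nothing.
It fails at once if the pin is forced against the machine with more than 25 N (contact force between lock_pin and lapper above 25 N).
It fails at once if another thing on the bench is shifted by more than 15 mm (distance of any of movement_holder, parts_tray, loupe, case_ring, screwdriver, oil_jar, bezel_ring from where it was at the start of the episode above 0.015 m).
It also fails if it takes over 61 s, if anything falls off the work surface, if the arm or the gripper's body presses on something with over 40 N, if the wrist force passes 120 N, or if a joint passes its speed limit or range.

ROBOT

A 6-joint arm with a two-finger parallel gripper is mounted at the origin on the work surface. World frame = base frame: x ahead of the robot, y to its left, z up, the work surface at z = 0. Lengths are in mm, angles in degrees, forces in N, time in s.
With the tool pointing down it reaches from about 350 to 850 mm from the base axis. Payload 8.1 kg.
Tool frame: the origin (TCP) lies at the very end of the fingers, on their centre line; the grasp point (between the pads) lies 19 mm behind it (tcp_to_grasp is the distance from the TCP to the grasp point, in mm); z points along the fingers, x is the direction in which the jaws open and shut, and the axes are right-handed (so a half turn about z gives the same grasp; the last joint's range is limited). The gripper opens to 85 mm and grips with 20 to 120 N. Pads are 22 mm wide; open, the fingers measure 114 mm over their backs; the gripper's body (76 mm by 85 mm) begins 54 mm behind the grasp point. The pads swing forward as they close: fully open they stand 13 mm farther back than shut.
Start: joints at [-77.601, 7.471, 85.268, -0, 87.261, -4.893], TCP at [178.364, -572.88, 231.292] pointing down, gripper open.
Joint ranges: [-169.43, 169.43], [-51.17, 129.36], [1.28, 143.12], [-76.62, 256.62], [0, 156.53], [-152.29, 152.29]. Speed limits (degrees/s): [136.94, 136.94, 159.86, 180, 180, 180].

INTERFACE

Orientations are given as [roll, pitch, yaw] about the fixed x, y, z axes, in that order (R = Rz(yaw) Ry(pitch) Rx(roll)).
In Python, from bench import * gives the robot as it stands. The module is installed in compiled form; this text tells all that it offers.
- The arm moves only by the tool apply_moves, never from a script. Its argument "targets" is text: rows parted by semicolons, each of 7 numbers parted by spaces: the turn, a rotation vector about the tool's x, y, z in rad, then the shift along the tool's x, y, z in cm, then the finger opening in cm, from 0 to 8.54. A call has exactly 5 rows; each row is the pose to reach, as a shift and turn from the pose commanded when the call began, along the tool's axes at that moment; what a row does not reach only later rows make up. A row lasts 1/10 s, in which the tool goes at most 50 mm and 8.59 degrees, less where a joint would pass 70% of its speed; a pose out of reach is approached as far as the arm can. A call with a gripper value outside its range is refused whole. The fingers move at their own pace and stop on an object; "force" is the grip in N (left out, the last holds). Time passes only in rows, so rows that repeat a pose let the fingers close, or fill a call up. It gives the time, the measured TCP pose, the force and the opening at its end, in the units of the state.
- sense(): the state, without advancing time (a new reading comes with each control period).
- snapshot(name): name is "scene" or "top" or "wrist"; returns the picture (480x640x3 uint8, red, green, blue); there is no depth.
- camera_model(name): a dict with "fx", "fy", "cx", "cy" (pixels), "position" and "attitude" of the camera in the world; the wrist camera has in their place "T_tool_cam" (4x4, takes a point from camera to tool coordinates, whose origin is the TCP and whose axes are the tool frame's). Camera axes: x right, y up, looking along -z (the intrinsics and any distortion apply to the point x, -y, -z); pixel columns grow to the right and rows downward; lengths in mm; the calibration is good to about 2 mm. The wrist camera is an equidistant fisheye: a pixel r from the principal point sees the ray r / f radians off the axis. A picture is of the moment at which its call begins: read the wrist's pose just before it. camera_model takes no time and is no camera call.
- hand_in(): hands the job in, once; it reports no verdict.
Trained networks look in the newest picture that a camera, given by its name, has taken for a name from the list of things; names that differ only in an ending like _2 or _b are one class to them, and where a whole thing is asked for, a point or a joint stands for the part that bears it (a point fixed in the world has none). Each returns a list of dicts, best first, with "confidence" (0 to 1); they miss things now and then, are a little off and sometimes report something else, mostly with a low value. They report only what shows in the picture. A call takes as long as a camera call. They do not tell look-alikes from the thing itself.
- recognise(camera, query): "at" ([row, column] in pixels, amid what is visible of it).
- place_of(camera, query): "at" ([row, column] in pixels: a listed point, or the origin of a listed thing).
The state is a dict: "time": time; "joint_pos": joint angles; "qd": joint speeds; "joint_efforts": joint torques, N m; "tool_pos": TCP position; "tcp_rot": TCP orientation; "ft_force": force on the tool from outside, world axes, zero at the start; "wrist_torque": the same for the moment, N m; "finger_gap": finger opening in mm.
Only numpy, scipy, OpenCV 4.12 (cv2) and the standard library are available. Lean on these libraries where they do the work, as an engineer would, in place of code of your own. Each camera call takes 0.05 s, during which the arm holds its last target. There are 200 camera calls.

## Working session

There is one attempt and no reset: what is moved stays moved. The work goes in short steps, Python scripts to look and compute and a tool call to move; the robot and the scene stay as the last step left them, time stands still between calls to the robot, and variables do not carry over. Pictures are saved under pics/ and viewed, about 8 in all and at most 12, crops included, and the job is handed in when it is done.

Besides the shell and the picture viewer there is one more tool, called after "Call:" by a JSON object that holds its "fn" and its "kwargs", one argument or row to a line. apply_moves: Moves the arm, as the interface text tells. Its arguments: {"type":"object","properties":{"targets":{"type":"string"},"force":{"type":"number"}},"required":["targets"]}

```bash
mkdir -p pics; cat > h.py <<'E'
from bench import *
import numpy as np, cv2
from scipy.spatial.transform import Rotation as R
def pic(cam,name,crop=None,scale=1):
    im=snapshot(cam); 
    o=im if crop is None else im[crop[0]:crop[1],crop[2]:crop[3]]
    if scale!=1:o=cv2.resize(o,None,fx=scale,fy=scale,interpolation=cv2.INTER_CUBIC)
    cv2.imwrite('pics/'+name+'.png',o[:,:,::-1]); return im
def rot(a):
    a=np.array(a,float)
    return a if a.shape==(3,3) else R.from_euler('xyz',a,degrees=True).as_matrix()
def ray(cam,at):
    m=camera_model(cam); u=(at[1]-m['cx'])/m['fx']; v=(at[0]-m['cy'])/m['fy']
    if cam=='wrist':
        s=sense(); r=np.hypot(u,v); k=np.sin(r)/r if r>1e-9 else 1
        d=np.array([u*k,-v*k,-np.cos(r)]); T=np.array(m['T_tool_cam']); Rt=rot(s['tcp_rot'])
        return Rt@T[:3,3]+np.array(s['tool_pos']), Rt@T[:3,:3]@d
    return np.array(m['position'],float), rot(m['attitude'])@np.array([u,-v,-1])
def hit(cam,at,z):
    p,d=ray(cam,at); return p+d*(z-p[2])/d[2]
E
python3 - <<'E'
from h import *
s=sense(); print(s)
for c in ['scene','top','wrist']: print(c,camera_model(c))
Z=dict(lock_pin=5,pin_block=0,lapper=0,window=70,search_line=44)
ims=[]
for c in ['scene','top']:
    im=pic(c,c+'0'); 
    for q,z in Z.items():
        for d in place_of(c,q)[:4]:
            print(c,q,np.round(d['at']),round(d['confidence'],2),hit(c,d['at'],z).round(0))
E
```

```text
{'time': 0.0, 'joint_pos': array([-7.76029340e+01,  7.51539407e+00,  8.53294587e+01,  1.24910355e-03,
        8.72630753e+01, -4.89229112e+00]), 'qd': array([ 0.03410343, -0.06189146,  0.06138068,  0.0096876 ,  0.11062393,
       -0.02330612]), 'joint_efforts': array([ 2.33593317e-03, -5.69399929e+01, -5.00552666e+01, -6.69783572e-05,
        1.46810169e-02, -1.42044149e-05]), 'tool_pos': array([ 178.23453925, -572.32955178,  230.23975084]), 'tcp_rot': array([-1.79989553e+02,  1.07428440e-01, -7.27106939e+01]), 'ft_force': array([-0.10303411,  1.06244273, -0.879033  ]), 'wrist_torque': array([-0.00802178, -0.05562481,  0.00937065]), 'finger_gap': 85.24595508832073}
scene {'fx': 601.150599013794, 'fy': 601.150599013794, 'cx': 333.09134584072484, 'cy': 237.9199688368947, 'position': array([1495.4079603 ,   39.81716735,  902.66956632]), 'attitude': array([49.15064574,  0.27263866, 91.95799008])}
top {'fx': 580.7472970164795, 'fy': 580.7472970164795, 'cx': 321.21607085736673, 'cy': 239.797993468541, 'position': array([ 433.12324914,   30.08084296, 1555.31164752]), 'attitude': array([  3.
[... 550 characters left out ...]
.    5.]
scene lock_pin [323. 234.] 0.52 [ 719. -185.    5.]
scene pin_block [291. 213.] 0.94 [ 629. -244.    0.]
scene pin_block [223. 267.] 0.15 [ 401. -157.    0.]
scene lapper [282. 388.] 0.9 [593. 121.   0.]
scene window [240. 381.] 0.91 [536. 105.  70.]
scene search_line [253. 387.] 0.69 [548. 118.  44.]
top lock_pin [206. 423.] 0.55 [ 624. -239.    5.]
top lock_pin [177. 427.] 0.47 [ 701. -250.    5.]
top pin_block [206. 426.] 0.62 [ 622. -246.    0.]
top lapper [219. 290.] 0.85 [592. 118.   0.]
top lapper [230. 180.] 0.69 [566. 414.   0.]
top window [241. 288.] 0.81 [528. 120.  70.]
top search_line [238. 292.] 0.96 [539. 112.  44.]
top search_line [208. 425.] 0.21 [ 612. -236.   44.]
```

View pics/scene0.png

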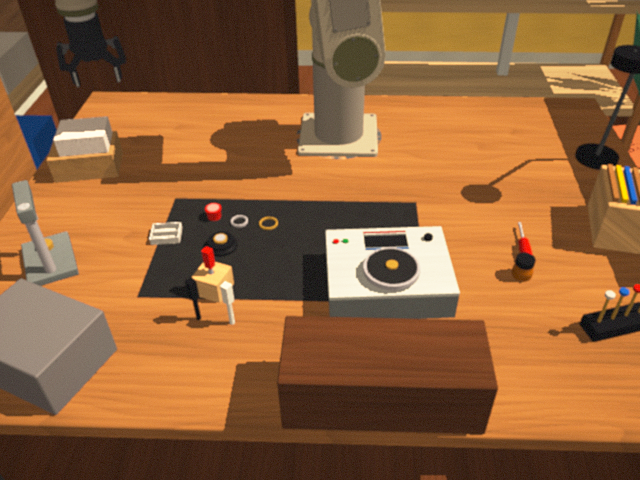

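View pics/top0.png

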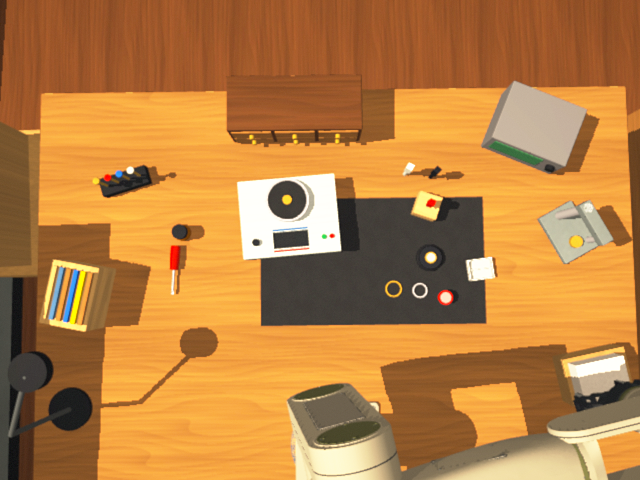

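The red-handled pin stands in the wooden block (scene (258,208), top (203,431)). The look-alikes are a black pin at scene (300,193) / top (172,434) and a white one at scene (300,229) / top (168,409), so I choose the red one. The window is at top (239,291) with its red stripe towards the robot.

```bash
cat >> h.py <<'E'
def go(p,yaw=None):
    """shift in cm in tool axes and turn (rad about tool z) to reach p, yaw"""
    s=sense(); Rt=rot(s['tcp_rot']); 
    print('t',round(s['time'],2),'shift cm',(Rt.T@(np.array(p)-s['tool_pos'])/10).round(2))
    if yaw is not None:
        rv=R.from_matrix(Rt.T@rot([180,0,yaw])).as_rotvec(); print('turn',rv.round(3))
E
python3 - <<'E'
from h import *
for a in [(203,431)]: print('top handle',hit('top',a,110)) 
print('scene handle',hit('scene',(250,208),112))
c=[hit('top',a,70) for a in [(182,238),(175,334),(250,340),(259,244)]]
c=np.array(c); print(c.round(0), c.mean(0))
for i in range(4):
    d=c[(i+1)%4]-c[i]; print(np.linalg.norm(d[:2]),np.degrees(np.arctan2(d[1],d[0])))
im=cv2.imread('pics/top0.png'); h=im[160:260,370:470]; l=im[215:265,260:350]
cv2.imwrite('pics/c.png',np.hstack([cv2.resize(h,(400,400),interpolation=2),cv2.resize(l,(400,400*50//90*0+400),interpolation=2)]))
go([610,-290,300],-90)
E
```

```text
top handle [ 617.21496122 -240.52908992  110.        ]
scene handle [ 625.04021117 -240.04657311  112.        ]
[[683. 248.  70.]
 [698.   0.  70.]
 [504. -12.  70.]
 [484. 234.  70.]] [592.39120479 117.54061663  70.        ]
248.50211048031719 -86.51976678214659
194.42215245208192 -176.2374602279857
246.7618061894863 94.66359843762902
199.5349179131669 4.2701647715507765
t 0.6 shift cm [-14.18 -49.62  -6.87]
turn [-0.    -0.     0.302]
```

View pics/c.png

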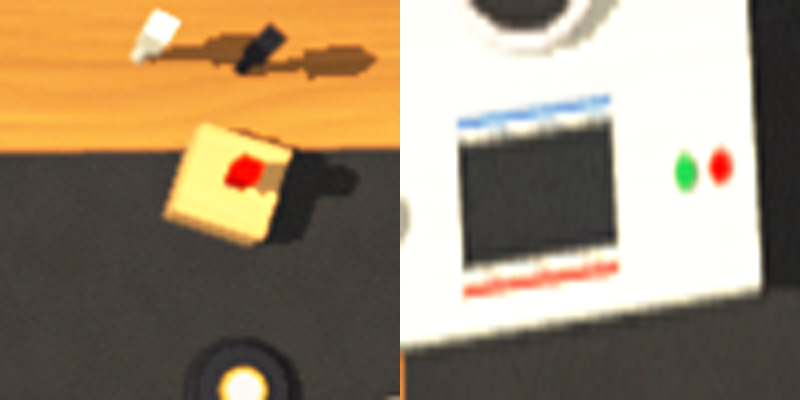

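The crop confirms the red handle on the block. The machine is yawed about 4°.

Call:
{"fn": "apply_moves", "kwargs": {
  "targets": "0 0 0.06 -2 -5 -2 8.5; 0 0 0.12 -4 -10 -4 8.5; 0 0 0.18 -6 -15 -6 8.5; 0 0 0.24 -8 -20 -7 8.5; 0 0 0.3 -10 -25 -7 8.5",
  "force": 60
}}

```text
time: 1.1
tool_pos: [365.5, -421.4, 301.2]
tcp_rot: [-179.9, -0.2, -90.1]
ft_force: [1.0, 0.1, -0.0]
finger_gap: 85.3
```

```bash
python3 - <<'E'
from h import *
go([618,-240,300],-90); print(sense()['tcp_rot'])
E
```

```text
t 1.1 shift cm [-18.17 -25.23   0.12]
turn [-0.002 -0.003 -0.001]
[-1.79888383e+02 -1.57536673e-01 -9.00709430e+01]
```

Call:
{"fn": "apply_moves", "kwargs": {
  "targets": "0 0 0 -2.5 -3.5 0 8.5; 0 0 0 -5 -7 0 8.5; 0 0 0 -8 -11 0 8.5; 0 0 0 -11 -15 0 8.5; 0 0 0 -14 -19 0 8.5"
}}

```text
time: 1.6
tool_pos: [555.1, -280.3, 299.2]
tcp_rot: [-180.0, -0.0, -89.9]
ft_force: [0.5, -0.6, 0.5]
finger_gap: 85.1
```

Call:
{"fn": "apply_moves", "kwargs": {
  "targets": "0 0 0 -1.5 -2.5 0 8.5; 0 0 0 -3 -5 0 8.5; 0 0 0 -4 -6.2 0 8.5; 0 0 0 -4 -6.2 0 8.5; 0 0 0 -4 -6.2 0 8.5"
}}

```text
time: 2.1
tool_pos: [615.1, -242.0, 298.9]
tcp_rot: [180.0, -0.0, -89.9]
ft_force: [-0.1, 0.1, 0.5]
finger_gap: 85.0
```

```bash
python3 - <<'E'
from h import *
im=pic('wrist','w1')
s=sense(); print(s['tool_pos'],s['tcp_rot'])
for q,z in [('lock_pin',5),('pin_block',0)]:
    for d in place_of('wrist',q)[:4]: print(q,np.round(d['at']),round(d['confidence'],2),hit('wrist',d['at'],z).round(1))
for d in recognise('wrist','lock_pin')[:4]: print('rec',np.round(d['at']),round(d['confidence'],2))
hsv=cv2.cvtColor(im,cv2.COLOR_RGB2HSV); m=((hsv[:,:,0]<8)|(hsv[:,:,0]>172))&(hsv[:,:,1]>170)&(hsv[:,:,2]>60)
n,l,st,ce=cv2.connectedComponentsWithStats(m.astype(np.uint8))
for i in range(1,n):
    if st[i,4]>60: print(st[i],ce[i].round(1),hit('wrist',ce[i][::-1],112).round(1))
E
```

```text
[ 614.85222342 -242.48870293  299.00726468] [ 1.79975504e+02 -2.02682459e-02 -8.99393893e+01]
lock_pin [119. 277.] 0.91 [ 713.9 -191.9    5. ]
lock_pin [123. 335.] 0.81 [ 708.5 -259.1    5. ]
lock_pin [196. 319.] 0.67 [ 621.8 -240.     5. ]
pin_block [196. 323.] 0.89 [ 622.4 -244.8    0. ]
pin_block [275.  50.] 0.59 [512.4 178.9   0. ]
rec [210. 322.] 0.92
rec [114. 270.] 0.57
[313 196  22  27 405] [323.1 209.3] [ 624.5 -244.5  112. ]
[106 270   9  11  77] [110.  275.2] [558.1 -18.3 112. ]
[ 33 296  47   4 123] [ 57.7 297.2] [527.8  67.4 112. ]
[341 360  28  32 392] [353.9 372.5] [ 450.7 -277.6  112. ]
```

View pics/w1.png

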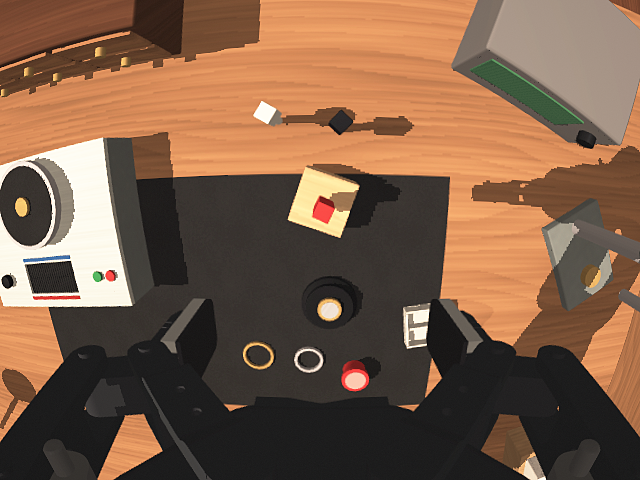

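Pin red handle at (209,323), black look-alike at (121,341), white at (112,266). The block, and apparently the handle, are turned about 18°. I'll descend, align and check once more.

Call:
{"fn": "apply_moves", "kwargs": {
  "targets": "0 0 0.08 0 -0.3 3 8.5; 0 0 0.16 0 -0.7 6 8.5; 0 0 0.24 0 -0.7 9 8.5; 0 0 0.31 0 -0.7 10.5 8.5; 0 0 0.31 0 -0.7 10.5 8.5"
}}

```text
time: 2.8
tool_pos: [620.3, -241.5, 190.4]
tcp_rot: [179.7, 0.0, -107.8]
ft_force: [0.4, 0.0, 0.3]
finger_gap: 84.9
```

```bash
python3 - <<'E'
from h import *
im=pic('wrist','w2',(100,400,170,490),2)
s=sense(); print(s['tool_pos'],s['tcp_rot'],s['ft_force'])
for q,z in [('lock_pin',5),('pin_block',0)]:
    for d in place_of('wrist',q)[:3]: print(q,np.round(d['at']),round(d['confidence'],2),hit('wrist',d['at'],z).round(1))
hsv=cv2.cvtColor(im,cv2.COLOR_RGB2HSV); m=((hsv[:,:,0]<8)|(hsv[:,:,0]>172))&(hsv[:,:,1]>170)&(hsv[:,:,2]>60)
n,l,st,ce=cv2.connectedComponentsWithStats(m.astype(np.uint8))
for i in range(1,n):
    if st[i,4]>200:
        print(st[i],ce[i].round(1)); 
        c=cv2.findContours((l==i).astype(np.uint8),0,2)[0][0]; print(cv2.approxPolyDP(c,3,True)[:,0].tolist())
E
```

```text
[ 621.35381769 -241.91664642  192.79231785] [ 1.79848219e+02  1.69752568e-02 -1.07631323e+02] [ 0.59504915 -0.38229517  1.76924048]
lock_pin [142. 238.] 0.95 [ 712.8 -193.     5. ]
lock_pin [217. 320.] 0.89 [ 624.5 -242.1    5. ]
lock_pin [123. 313.] 0.84 [ 707.6 -262.3    5. ]
pin_block [218. 326.] 0.64 [ 621.9 -246.7    0. ]
[311 223  27  40 828] [324.4 242.3]
[[314, 223], [313, 237], [326, 240], [312, 239], [311, 259], [334, 262], [334, 225]]
```

View pics/w2.png

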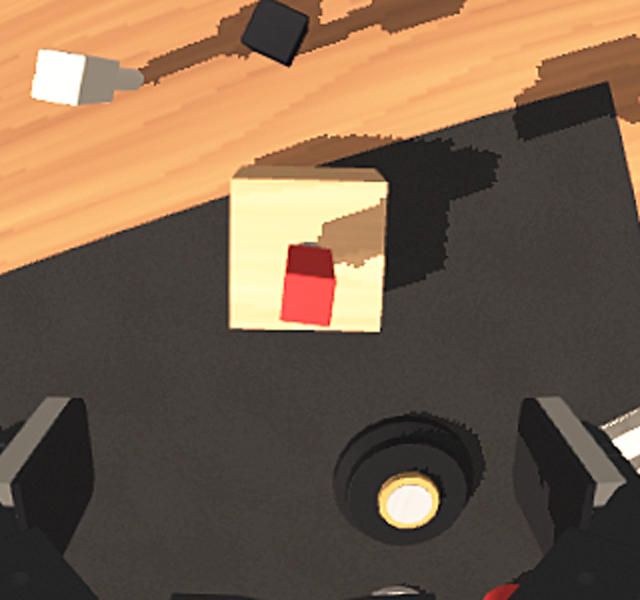

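The handle's top face is at crop (308,300), i.e. full-frame (250,324). It is turned about 6° further clockwise than the tool.

```bash
python3 - <<'E'
from h import *
p=hit('wrist',(250,324),112); print(p)
c=[hit('wrist',(100+a[1]/2,170+a[0]/2),112) for a in [(286,276),(335,281),(330,325),(281,320)]]
for i in range(4):
    d=c[(i+1)%4]-c[i]; print(np.linalg.norm(d[:2]),np.degrees(np.arctan2(d[1],d[0])))
go([p[0],p[1],74],-113.6)
E
```

```text
[ 623.54123529 -244.57271594  112.        ]
15.526077138521773 -113.6109762916602
14.618108728880372 156.7693335182899
15.782276830040438 66.26900639058962
14.58559578387651 -24.23611282470294
t 2.95 shift cm [ 0.19 -0.09 12.17]
turn [-0.002 -0.     0.105]
```

Call:
{"fn": "apply_moves", "kwargs": {
  "targets": "0 0 0.1 0.2 -0.1 3 8.5; 0 0 0.1 0.2 -0.1 6 8.5; 0 0 0.1 0.2 -0.1 9 8.5; 0 0 0.1 0.2 -0.1 12 8.5; 0 0 0.1 0.2 -0.1 12 8.5"
}}

```text
time: 3.45
tool_pos: [620.6, -242.9, 70.4]
tcp_rot: [179.7, 0.0, -113.3]
ft_force: [-0.2, 0.6, -0.7]
finger_gap: 84.9
```

Call:
{"fn": "apply_moves", "kwargs": {
  "targets": "0 0 0 0 0 0 4; 0 0 0 0 0 0 3; 0 0 0 0 0 0 2; 0 0 0 0 0 0 1; 0 0 0 0 0 0 1",
  "force": 70
}}

```text
time: 3.95
tool_pos: [623.7, -244.2, 75.4]
tcp_rot: [-179.9, -0.0, -113.4]
ft_force: [0.1, -0.5, 5.2]
finger_gap: 14.6
```

Call:
{"fn": "apply_moves", "kwargs": {
  "targets": "0 0 0 0 0 0 1; 0 0 0 0 0 0 1; 0 0 0 0 0 0 1; 0 0 0 0 0 0 1; 0 0 0 0 0 0 1"
}}

```text
time: 4.45
tool_pos: [623.7, -244.2, 75.4]
tcp_rot: [-179.9, -0.0, -113.4]
ft_force: [-1.1, 0.8, 7.4]
finger_gap: 15.1
```

Call:
{"fn": "apply_moves", "kwargs": {
  "targets": "0 0 0 0 0 -1 1; 0 0 0 0 0 -2.5 1; 0 0 0 0 0 -4.5 1; 0 0 0 0 0 -7 1; 0 0 0 0 0 -8 1"
}}

```text
time: 4.95
tool_pos: [624.2, -244.4, 158.2]
tcp_rot: [-179.8, -0.0, -113.4]
ft_force: [0.6, -0.4, -0.6]
finger_gap: 15.2
```

Call:
{"fn": "apply_moves", "kwargs": {
  "targets": "0 0 0 0 0 -3 1; 0 0 0 0 0 -5 1; 0 0 0 0 0 -5 1; 0 0 0 0 0 -5 1; 0 0 0 0 0 -5 1"
}}

```text
time: 5.45
tool_pos: [622.0, -243.4, 201.8]
tcp_rot: [179.8, 0.0, -113.4]
ft_force: [-0.1, 1.0, -1.7]
finger_gap: 15.1
```

```bash
python3 - <<'E'
from h import *
pic('wrist','w3')
for i in range(4):
    snapshot('top'); s=sense(); print(s['tool_pos'].round(2),s['ft_force'].round(2),s['finger_gap'])
r=[]
for q,z in [('window',70),('search_line',44),('lapper',0)]:
  for c in ['top','wrist']:
    for d in place_of(c,q)[:1]: print(c,q,np.round(d['at'],1),round(d['confidence'],2),hit(c,d['at'],z).round(1))
E
```

```text
[ 621.99 -243.4   201.71] [-0.29  0.83 -0.91] 15.494330336714295
[ 622.16 -243.49  202.01] [ 0.7   0.25 -0.56] 15.504024754403789
[ 622.31 -243.52  202.36] [-0.2  -0.14 -0.27] 14.854394675571841
[ 622.49 -243.63  202.75] [-0.14  0.17 -1.1 ] 15.298543180389665
top window [242.5 289.7] 0.73 [525.  116.3  70. ]
top search_line [233.6 290.6] 0.91 [549.8 115.2  44. ]
wrist search_line [395.9  74.8] 0.66 [551.7 119.6  44. ]
wrist lapper [348.1  71.2] 0.64 [599.1 121.    0. ]
```

View pics/w3.png

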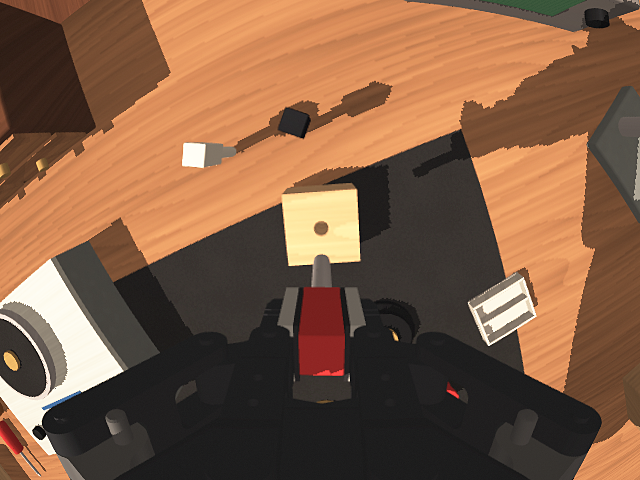

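The pin is held square in the jaws, with its rod tip at (258,321), and the block's hole is empty at (228,321). I'll move to just behind the window for a close look.

Call:
{"fn": "apply_moves", "kwargs": {
  "targets": "0 0 -0.1 -3.4 3.3 -1 1; 0 0 -0.2 -6.8 6.6 -1 1; 0 0 -0.3 -10.2 9.9 -1 1; 0 0 -0.4 -13.6 13.2 -1 1; 0 0 -0.478 -17 16.5 -1 1"
}}

```text
time: 6.5
tool_pos: [538.2, -20.8, 214.2]
tcp_rot: [-180.0, 0.0, -85.8]
ft_force: [-0.1, 1.1, -1.1]
finger_gap: 15.4
```

```bash
python3 - <<'E'
from h import *
go([490,112,212],-86)
E
```

```text
t 6.5 shift cm [-13.6    3.83   0.22]
turn [-0.001  0.     0.004]
```

Call:
{"fn": "apply_moves", "kwargs": {
  "targets": "0 0 0 -4.5 1.3 0 1; 0 0 0 -9 2.6 0 1; 0 0 0 -13.6 3.8 0 1; 0 0 0 -13.6 3.8 0 1; 0 0 0 -13.6 3.8 0 1"
}}

```text
time: 7.0
tool_pos: [491.4, 111.7, 214.3]
tcp_rot: [-180.0, -0.0, -85.8]
ft_force: [0.4, -0.6, -1.9]
finger_gap: 15.2
```

```bash
python3 - <<'E'
from h import *
im=pic('wrist','w4',(80,380,170,490),2)
s=sense(); print(s['time'],s['tool_pos'],s['tcp_rot'],s['ft_force'])
for q,z in [('window',70),('search_line',44),('lapper',0),('lock_pin',s['tool_pos'][2]-68)]:
    for d in place_of('wrist',q)[:2]: print(q,np.round(d['at'],1),round(d['confidence'],2),hit('wrist',d['at'],z).round(1))
hsv=cv2.cvtColor(im,cv2.COLOR_RGB2HSV)
sat=(hsv[:,:,1]>130)&(hsv[:,:,2]>60)
for nm,m in [('blue',(abs(hsv[:,:,0].astype(int)-110)<15)&sat),('red',((hsv[:,:,0]<8)|(hsv[:,:,0]>172))&sat)]:
  n,l,st,ce=cv2.connectedComponentsWithStats(m.astype(np.uint8))
  for i in range(1,n):
    if st[i,4]>80:
        c=cv2.findContours((l==i).astype(np.uint8),0,2)[0][0]; b=cv2.boxPoints(cv2.minAreaRect(c)); print(nm,st[i,4],b.round(1).tolist(), hit('wrist',ce[i][::-1],70).round(1))
E
```

```text
7.05 [491.81773708 110.63175888 214.25503829] [-1.79956641e+02 -2.83875464e-02 -8.59357245e+01] [ 0.99603646 -0.114803   -1.21105535]
window [176.3 324.2] 0.83 [535.  110.6  70. ]
window [307.1 579. ] 0.23 [ 432.5 -159.8   70. ]
search_line [158.3 321.7] 0.71 [548.1 113.   44. ]
lapper [105.2 323.8] 0.65 [598.  114.2   0. ]
lock_pin [257.5 320.6] 0.88 [492.9 110.  146.3]
lock_pin [ 56.6 593.9] 0.81 [646.9 -67.6 146.3]
blue 604 [[263.0, 139.0], [381.0, 139.0], [381.0, 144.0], [263.0, 144.0]] [562.  114.5  70. ]
red 221 [[446.0, 170.0], [462.0, 170.0], [462.0, 186.0], [446.0, 186.0]] [542.9   5.6  70. ]
red 1148 [[36.0, 173.0], [57.0, 173.0], [57.0, 230.0], [36.0, 230.0]] [506.1 372.5  70. ]
red 691 [[265.0, 213.0], [265.0, 208.0], [381.0, 208.0], [381.0, 213.0]] [508.1 109.7  70. ]
red 3797 [[298.0, 287.0], [344.0, 287.0], [344.0, 374.0], [298.0, 374.0]] [401.5 103.4  70. ]
red 448 [[593.5, 325.5], [612.5, 306.5], [632.5, 326.5], [613.5, 345.5]] [ 409.3 -221.    70. ]
```

View pics/w4.png

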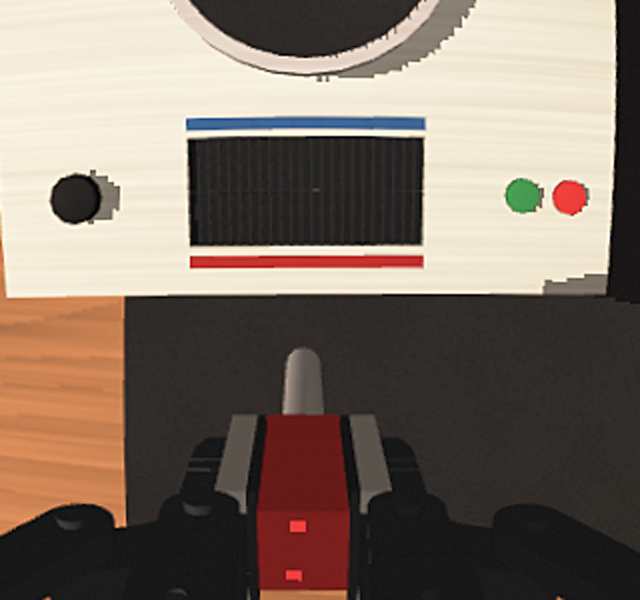

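The window spans crop (190,139)–(423,245), with the blue stripe far and the red stripe near. The pin's foot is at about crop (303,350). Window centre ≈ (535,112), machine yaw ≈ 4.2°, so the search line's middle ≈ (549.5,113). I'll start the search at the machine y ≈ -34 end.

Call:
{"fn": "apply_moves", "kwargs": {
  "targets": "0 0 0 1 -1.5 0 1; 0 0 0 2 -3.5 0 1; 0 0 0 3.6 -5.7 0 1; 0 0 0 3.6 -5.7 2.5 1; 0 0 0 3.6 -5.7 4.5 1"
}}

```text
time: 7.75
tool_pos: [552.1, 77.0, 168.3]
tcp_rot: [-180.0, -0.0, -86.2]
ft_force: [0.4, 0.5, -2.5]
finger_gap: 15.1
```

Call:
{"fn": "apply_moves", "kwargs": {
  "targets": "0 0 0 0 0 1 1; 0 0 0 0 0 1 1; 0 0 0 0 0 1 1; 0 0 0 0 0 1 1; 0 0 0 0 0 1 1"
}}

```text
time: 8.25
tool_pos: [551.8, 78.9, 160.4]
tcp_rot: [-179.9, -0.0, -86.0]
ft_force: [0.6, 1.0, -0.5]
finger_gap: 14.8
```

```bash
python3 - <<'E'
from h import *
im=pic('wrist','w5',(150,330,220,420),3)
s=sense(); print(s['time'],s['tool_pos'],s['tcp_rot'],s['ft_force'])
go([551.5,79.1,120],-85.8)
E
```

```text
8.3 [551.63919128  78.86249097 160.15689244] [-1.79889494e+02 -2.62654228e-03 -8.59944761e+01] [ 0.42003015  0.60424992 -1.30227464]
t 8.3 shift cm [-0.02  0.02  4.02]
turn [-0.002 -0.    -0.003]
```

View pics/w5.png

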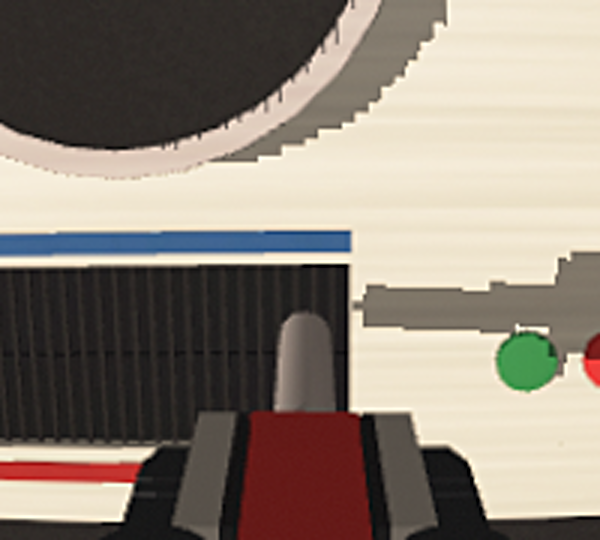

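```bash
python3 - <<'E'
from h import *
f=lambda r,c,z: hit('wrist',(150+r/3,220+c/3),z)
for z in (91,92,93): print('foot front',f(310,305,z).round(1), 'centre y', f(330,303,z).round(1))
for n,r,c in [('blue edge',266,305),('near edge',441,200),('blue e right',265,350),('right end',350,350)]: print(n,f(r,c,70).round(1))
E
```

```text
foot front [554.8  78.9  91. ] centre y [550.6  79.   91. ]
foot front [555.1  78.9  92. ] centre y [550.9  79.   92. ]
foot front [555.4  78.9  93. ] centre y [551.3  79.   93. ]
blue edge [558.6  79.1  70. ]
near edge [516.1 100.1  70. ]
blue e right [559.5  69.4  70. ]
right end [540.2  67.9  70. ]
```

Call:
{"fn": "apply_moves", "kwargs": {
  "targets": "0 0 0 0 -0.1 0.8 1; 0 0 0 0 -0.1 1.8 1; 0 0 0 0 -0.1 2.8 1; 0 0 0 0 -0.1 3.7 1; 0 0 0 0 -0.1 4 1"
}}

```text
time: 8.8
tool_pos: [550.8, 78.8, 116.8]
tcp_rot: [179.8, 0.0, -86.0]
ft_force: [-1.0, 0.1, -0.8]
finger_gap: 15.0
```

Call:
{"fn": "apply_moves", "kwargs": {
  "targets": "0 0 0 0 0 0 1; 0 0 0 0 0 0 1; 0 0 0 0 0 0.1 1; 0 0 0 0 0 0.2 1; 0 0 0 0 0 0.2 1"
}}

```text
time: 9.3
tool_pos: [552.1, 78.8, 117.1]
tcp_rot: [-180.0, 0.0, -86.0]
ft_force: [-0.5, 0.4, -0.5]
finger_gap: 14.9
```

Call:
{"fn": "apply_moves", "kwargs": {
  "targets": "0 0 0 0 0 0.1 1; 0 0 0 0 0 0.1 1; 0 0 0 0 0 0.2 1; 0 0 0 0 0 0.2 1; 0 0 0 0 0 0.2 1"
}}

```text
time: 9.8
tool_pos: [551.9, 78.8, 114.9]
tcp_rot: [180.0, 0.0, -86.0]
ft_force: [0.7, 0.2, -0.4]
finger_gap: 15.2
```

Call:
{"fn": "apply_moves", "kwargs": {
  "targets": "0 0 0 0 0 0.1 1; 0 0 0 0 0 0.1 1; 0 0 0 0 0 0.2 1; 0 0 0 0 0 0.2 1; 0 0 0 0 0 0.2 1"
}}

```text
time: 10.3
tool_pos: [552.2, 78.9, 113.3]
tcp_rot: [-180.0, -0.0, -86.0]
ft_force: [-0.4, 0.5, 4.0]
finger_gap: 15.1
```

Call:
{"fn": "apply_moves", "kwargs": {
  "targets": "0 0 0 0 0 0.1 1; 0 0 0 0 0 0.1 1; 0 0 0 0 0 0.2 1; 0 0 0 0 0 0.2 1; 0 0 0 0 0 0.2 1"
}}

```text
time: 10.8
tool_pos: [552.3, 78.9, 111.4]
tcp_rot: [-180.0, 0.0, -86.0]
ft_force: [-2.2, 0.3, 5.6]
finger_gap: 15.1
```

Contact was made at the expected height. I'll press slightly more and drag along +y.

Call:
{"fn": "apply_moves", "kwargs": {
  "targets": "0 0 0 0 0 0.1 1; 0 0 0 -0.1 0 0.1 1; 0 0 0 -0.2 0 0.1 1; 0 0 0 -0.3 0 0.1 1; 0 0 0 -0.4 0 0.1 1"
}}

```text
time: 11.3
tool_pos: [552.5, 81.6, 110.7]
tcp_rot: [-179.9, -0.1, -86.0]
ft_force: [-0.5, -3.9, 6.9]
finger_gap: 15.2
```

Call:
{"fn": "apply_moves", "kwargs": {
  "targets": "0 0 0 -0.1 0 0 1; 0 0 0 -0.2 0 0 1; 0 0 0 -0.3 0 0 1; 0 0 0 -0.4 0 0 1; 0 0 0 -0.4 0 0 1"
}}

```text
time: 11.8
tool_pos: [552.4, 85.8, 110.9]
tcp_rot: [-179.9, -0.1, -86.0]
ft_force: [0.5, -5.1, 5.6]
finger_gap: 14.9
```

Call:
{"fn": "apply_moves", "kwargs": {
  "targets": "0 0 0 -0.1 0 0 1; 0 0 0 -0.2 0 0 1; 0 0 0 -0.3 0 0 1; 0 0 0 -0.4 0 0 1; 0 0 0 -0.4 0 0 1"
}}

```text
time: 12.3
tool_pos: [552.2, 89.8, 110.9]
tcp_rot: [-179.9, -0.1, -86.0]
ft_force: [-0.0, -4.0, 7.2]
finger_gap: 15.2
```

Call:
{"fn": "apply_moves", "kwargs": {
  "targets": "0 0 0 -0.1 0 0 1; 0 0 0 -0.2 0 0 1; 0 0 0 -0.3 0 0 1; 0 0 0 -0.4 0 0 1; 0 0 0 -0.4 0 0 1"
}}

```text
time: 12.8
tool_pos: [551.9, 93.8, 110.9]
tcp_rot: [-179.9, -0.1, -86.0]
ft_force: [-0.4, -4.6, 6.5]
finger_gap: 14.9
```

Call:
{"fn": "apply_moves", "kwargs": {
  "targets": "0 0 0 -0.1 0 0 1; 0 0 0 -0.2 0 0 1; 0 0 0 -0.3 0 0 1; 0 0 0 -0.4 0 0 1; 0 0 0 -0.4 0 0 1"
}}

```text
time: 13.3
tool_pos: [551.6, 97.7, 110.9]
tcp_rot: [-179.9, -0.1, -86.0]
ft_force: [0.4, -5.4, 6.9]
finger_gap: 15.1
```

Call:
{"fn": "apply_moves", "kwargs": {
  "targets": "0 0 0 -0.1 0 0 1; 0 0 0 -0.2 0 0 1; 0 0 0 -0.3 0 0 1; 0 0 0 -0.4 0 0 1; 0 0 0 -0.4 0 0 1"
}}

```text
time: 13.8
tool_pos: [551.3, 101.8, 110.9]
tcp_rot: [-179.9, -0.1, -86.0]
ft_force: [0.6, -4.2, 6.1]
finger_gap: 15.1
```

Call:
{"fn": "apply_moves", "kwargs": {
  "targets": "0 0 0 -0.1 0 0 1; 0 0 0 -0.2 0 0 1; 0 0 0 -0.3 0 0 1; 0 0 0 -0.4 0 0 1; 0 0 0 -0.4 0 0 1"
}}

```text
time: 14.3
tool_pos: [551.0, 105.7, 110.9]
tcp_rot: [-179.9, -0.1, -86.0]
ft_force: [0.3, -5.3, 7.5]
finger_gap: 15.3
```

Call:
{"fn": "apply_moves", "kwargs": {
  "targets": "0 0 0 -0.1 0 0 1; 0 0 0 -0.2 0 0 1; 0 0 0 -0.3 0 0 1; 0 0 0 -0.4 0 0 1; 0 0 0 -0.4 0 0 1"
}}

```text
time: 14.8
tool_pos: [550.8, 109.8, 110.9]
tcp_rot: [-179.9, -0.1, -86.0]
ft_force: [0.2, -4.4, 6.5]
finger_gap: 15.1
```

Call:
{"fn": "apply_moves", "kwargs": {
  "targets": "0 0 0 -0.1 0 0 1; 0 0 0 -0.2 0 0 1; 0 0 0 -0.3 0 0 1; 0 0 0 -0.4 0 0 1; 0 0 0 -0.4 0 0 1"
}}

```text
time: 15.3
tool_pos: [550.5, 113.7, 110.9]
tcp_rot: [-179.9, -0.1, -86.0]
ft_force: [0.8, -3.5, 7.3]
finger_gap: 14.7
```

Call:
{"fn": "apply_moves", "kwargs": {
  "targets": "0 0 0 -0.1 0 0 1; 0 0 0 -0.2 0 0 1; 0 0 0 -0.3 0 0 1; 0 0 0 -0.4 0 0 1; 0 0 0 -0.4 0 0 1"
}}

```text
time: 15.8
tool_pos: [550.2, 117.7, 110.9]
tcp_rot: [-179.9, -0.1, -86.0]
ft_force: [0.2, -4.2, 6.9]
finger_gap: 15.2
```

Call:
{"fn": "apply_moves", "kwargs": {
  "targets": "0 0 0 -0.1 0 0 1; 0 0 0 -0.2 0 0 1; 0 0 0 -0.3 0 0 1; 0 0 0 -0.4 0 0 1; 0 0 0 -0.4 0 0 1"
}}

```text
time: 16.3
tool_pos: [550.0, 121.7, 110.9]
tcp_rot: [-179.9, -0.1, -86.0]
ft_force: [-0.3, -4.7, 7.3]
finger_gap: 15.2
```

Call:
{"fn": "apply_moves", "kwargs": {
  "targets": "0 0 0 -0.1 0 0 1; 0 0 0 -0.2 0 0 1; 0 0 0 -0.3 0 0 1; 0 0 0 -0.4 0 0 1; 0 0 0 -0.4 0 0 1"
}}

```text
time: 16.8
tool_pos: [549.7, 125.7, 110.9]
tcp_rot: [-179.9, -0.1, -86.0]
ft_force: [0.6, -4.5, 6.8]
finger_gap: 14.9
```

Call:
{"fn": "apply_moves", "kwargs": {
  "targets": "0 0 0 -0.1 0 0 1; 0 0 0 -0.2 0 0 1; 0 0 0 -0.3 0 0 1; 0 0 0 -0.4 0 0 1; 0 0 0 -0.4 0 0 1"
}}

```text
time: 17.3
tool_pos: [549.4, 129.7, 110.9]
tcp_rot: [-179.9, -0.1, -86.0]
ft_force: [-0.3, -4.8, 6.9]
finger_gap: 14.9
```

Call:
{"fn": "apply_moves", "kwargs": {
  "targets": "0 0 0 -0.1 0 0 1; 0 0 0 -0.2 0 0 1; 0 0 0 -0.3 0 0 1; 0 0 0 -0.4 0 0 1; 0 0 0 -0.4 0 0 1"
}}

```text
time: 17.8
tool_pos: [549.0, 133.9, 110.8]
tcp_rot: [-179.9, -0.1, -86.0]
ft_force: [1.2, -4.2, 6.8]
finger_gap: 15.1
```

Call:
{"fn": "apply_moves", "kwargs": {
  "targets": "0 0 0 -0.1 0 0 1; 0 0 0 -0.2 0 0 1; 0 0 0 -0.3 0 0 1; 0 0 0 -0.4 0 0 1; 0 0 0 -0.4 0 0 1"
}}

```text
time: 18.3
tool_pos: [547.2, 138.9, 109.1]
tcp_rot: [179.9, 0.0, -86.0]
ft_force: [1.3, -0.3, -1.6]
finger_gap: 15.2
```

The press dropped to zero, so this is the hole. I'll lower carefully.

Call:
{"fn": "apply_moves", "kwargs": {
  "targets": "0 0 0 0 0 0.1 1; 0 0 0 0 0 0.2 1; 0 0 0 0 0 0.3 1; 0 0 0 0 0 0.3 1; 0 0 0 0 0 0.3 1"
}}

```text
time: 18.8
tool_pos: [547.8, 138.7, 106.9]
tcp_rot: [180.0, 0.0, -86.0]
ft_force: [-0.1, -0.3, -0.9]
finger_gap: 15.0
```

Call:
{"fn": "apply_moves", "kwargs": {
  "targets": "0 0 0 0 0 0.2 1; 0 0 0 0 0 0.4 1; 0 0 0 0 0 0.6 1; 0 0 0 0 0 0.8 1; 0 0 0 0 0 0.8 1"
}}

```text
time: 19.3
tool_pos: [547.5, 138.6, 98.5]
tcp_rot: [180.0, -0.0, -86.0]
ft_force: [-0.6, 0.9, -1.1]
finger_gap: 15.1
```

Call:
{"fn": "apply_moves", "kwargs": {
  "targets": "0 0 0 0 0 0.2 1; 0 0 0 0 0 0.4 1; 0 0 0 0 0 0.6 1; 0 0 0 0 0 0.8 1; 0 0 0 0 0 0.8 1"
}}

```text
time: 19.8
tool_pos: [547.5, 138.7, 90.5]
tcp_rot: [180.0, -0.0, -86.0]
ft_force: [-0.6, 0.9, -1.5]
finger_gap: 14.9
```

Call:
{"fn": "apply_moves", "kwargs": {
  "targets": "0 0 0 0 0 0.1 1; 0 0 0 0 0 0.2 1; 0 0 0 0 0 0.25 1; 0 0 0 0 0 0.3 1; 0 0 0 0 0 0.3 1"
}}

```text
time: 20.3
tool_pos: [547.8, 138.7, 87.9]
tcp_rot: [180.0, 0.0, -86.0]
ft_force: [-0.5, -0.4, -1.1]
finger_gap: 15.1
```

Call:
{"fn": "apply_moves", "kwargs": {
  "targets": "0 0 0 0 0 0 1; 0 0 0 0 0 0.05 1; 0 0 0 0 0 0.1 1; 0 0 0 0 0 0.15 1; 0 0 0 0 0 0.15 1"
}}

```text
time: 20.8
tool_pos: [547.8, 138.7, 86.5]
tcp_rot: [-180.0, -0.0, -86.0]
ft_force: [-0.1, -0.0, -0.8]
finger_gap: 15.3
```

Call:
{"fn": "apply_moves", "kwargs": {
  "targets": "0 0 0 0 0 0.05 1; 0 0 0 0 0 0.1 1; 0 0 0 0 0 0.15 1; 0 0 0 0 0 0.15 1; 0 0 0 0 0 0.15 1"
}}

```text
time: 21.3
tool_pos: [548.0, 138.7, 85.2]
tcp_rot: [-180.0, 0.0, -86.0]
ft_force: [-1.3, -0.8, 3.4]
finger_gap: 15.2
```

Call:
{"fn": "apply_moves", "kwargs": {
  "targets": "0 0 0 0 0 0.05 1; 0 0 0 0 0 0.05 1; 0 0 0 0 0 0.05 1; 0 0 0 0 0 0.05 1; 0 0 0 0 0 0.05 1"
}}

```text
time: 21.8
tool_pos: [547.9, 138.7, 84.6]
tcp_rot: [-180.0, 0.0, -86.0]
ft_force: [-0.9, 0.8, 4.5]
finger_gap: 14.9
```

Call:
{"fn": "apply_moves", "kwargs": {
  "targets": "0 0 0 0 0 0 1; 0 0 0 0 0.1 0 1; 0 0 0 0 0.25 0 1; 0 0 0 0 0.4 0 1; 0 0 0 0 0.6 0 1"
}}

```text
time: 22.3
tool_pos: [542.3, 138.3, 84.8]
tcp_rot: [-179.9, 0.0, -86.0]
ft_force: [3.6, -0.1, 5.4]
finger_gap: 15.1
```

Call:
{"fn": "apply_moves", "kwargs": {
  "targets": "0 0 0 0 0.2 0 1; 0 0 0 0 0.4 0 1; 0 0 0 0 0.6 0 1; 0 0 0 0 0.8 0 1; 0 0 0 0 1 0 1"
}}

```text
time: 22.8
tool_pos: [531.7, 137.5, 84.5]
tcp_rot: [-180.0, -0.0, -86.0]
ft_force: [4.2, -0.3, 4.3]
finger_gap: 15.1
```

Call:
{"fn": "apply_moves", "kwargs": {
  "targets": "0 0 0 0 0.15 0 1; 0 0 0 0 0.3 0 1; 0 0 0 0 0.45 0 1; 0 0 0 0 0.6 0 1; 0 0 0 0 0.6 0 1"
}}

```text
time: 23.3
tool_pos: [525.5, 137.1, 84.4]
tcp_rot: [180.0, -0.0, -86.0]
ft_force: [2.6, -1.3, 4.6]
finger_gap: 14.7
```

Call:
{"fn": "apply_moves", "kwargs": {
  "targets": "0 0 0 0 0.05 0 1; 0 0 0 0 0.1 0 1; 0 0 0 0 0.15 0 1; 0 0 0 0 0.2 0 1; 0 0 0 0 0.2 0 1"
}}

```text
time: 23.8
tool_pos: [523.7, 137.0, 84.4]
tcp_rot: [180.0, -0.0, -86.0]
ft_force: [2.3, -1.3, 4.3]
finger_gap: 15.3
```

Call:
{"fn": "apply_moves", "kwargs": {
  "targets": "0 0 0 0 0.05 0 1; 0 0 0 0 0.1 0 1; 0 0 0 0 0.15 0 1; 0 0 0 0 0.15 0 1; 0 0 0 0 0.15 0 1"
}}

```text
time: 24.3
tool_pos: [522.2, 136.9, 84.4]
tcp_rot: [180.0, -0.0, -86.0]
ft_force: [2.2, -1.2, 4.5]
finger_gap: 15.2
```

Call:
{"fn": "apply_moves", "kwargs": {
  "targets": "0 0 0 0 0.05 0 1; 0 0 0 0 0.1 0 1; 0 0 0 0 0.15 0 1; 0 0 0 0 0.15 0 1; 0 0 0 0 0.15 0 1"
}}

```text
time: 24.8
tool_pos: [521.4, 136.9, 84.8]
tcp_rot: [-179.9, 0.0, -86.0]
ft_force: [5.5, -1.0, 4.8]
finger_gap: 15.0
```

Call:
{"fn": "apply_moves", "kwargs": {
  "targets": "0 0 0 0 0.05 0 1; 0 0 0 0 0.05 0 1; 0 0 0 0 0.05 0 1; 0 0 0 0 0.05 0 1; 0 0 0 0 0.05 0 1"
}}

```text
time: 25.3
tool_pos: [521.3, 136.8, 84.9]
tcp_rot: [-179.9, 0.0, -86.0]
ft_force: [7.0, -1.7, 4.1]
finger_gap: 15.3
```

Hard stop reached. I'll ease off, release and retreat straight up.

Call:
{"fn": "apply_moves", "kwargs": {
  "targets": "0 0 0 0 -0.1 -0.05 1; 0 0 0 0 -0.1 -0.05 1.5; 0 0 0 0 -0.1 -0.05 2.5; 0 0 0 0 -0.1 -0.05 4; 0 0 0 0 -0.1 -0.05 4"
}}

```text
time: 25.8
tool_pos: [520.0, 136.8, 83.8]
tcp_rot: [179.8, 0.0, -86.0]
ft_force: [-0.4, 0.4, 0.3]
finger_gap: 40.1
```

Call:
{"fn": "apply_moves", "kwargs": {
  "targets": "0 0 0 0 0 0 4; 0 0 0 0 0 0 4; 0 0 0 0 0 -1 4; 0 0 0 0 0 -3 4; 0 0 0 0 0 -5 4"
}}

```text
time: 26.3
tool_pos: [521.1, 136.8, 135.9]
tcp_rot: [180.0, -0.0, -86.0]
ft_force: [0.6, -0.3, 1.1]
finger_gap: 39.9
```

Call:
{"fn": "apply_moves", "kwargs": {
  "targets": "0 0 0 0 2 -3 4; 0 0 0 0 4 -6 4; 0 0 0 0 6 -8 4; 0 0 0 0 6 -8 4; 0 0 0 0 6 -8 4"
}}

```text
time: 26.8
tool_pos: [462.0, 132.8, 216.2]
tcp_rot: [-179.8, 0.0, -86.0]
ft_force: [-0.0, -1.1, 0.6]
finger_gap: 40.1
```

```bash
python3 - <<'E'
from h import *
im=pic('wrist','w6',(80,380,150,550),2)
s=sense(); print(s['time'],s['tool_pos'],s['ft_force'],s['finger_gap'])
for q,z in [('lock_pin',16),('window',70)]:
    for d in place_of('wrist',q)[:2]: print(q,np.round(d['at'],1),round(d['confidence'],2),hit('wrist',d['at'],z).round(1))
E
```

```text
26.85 [461.70297897 132.66888311 214.99596781] [ 0.21899816  0.39744138 -0.61726494] 39.8343892271388
lock_pin [151.8 320.1] 0.82 [522.3 137.8  16. ]
lock_pin [ 37.4 604.6] 0.75 [ 702.2 -175.1   16. ]
window [139.7 352.9] 0.73 [533.9 113.3  70. ]
```

View pics/w6.png

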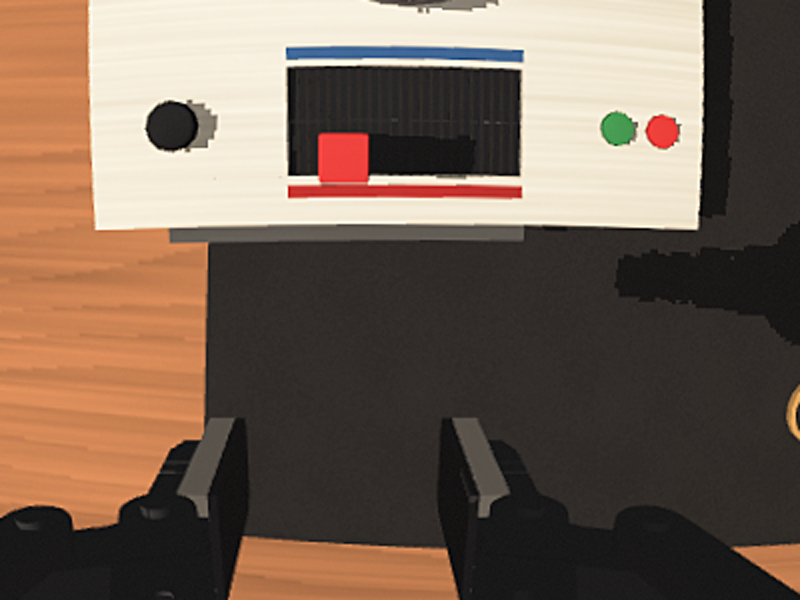

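The pin stands upright (handle top at crop (344,158)) by the red edge, well clear of the gripper. Its foot works out at about 71 mm in front of the machine's origin.

```bash
python3 -c "
from h import *
print(hit('wrist',(159,322),123)); hand_in()"
```

```text
[518.98227338 136.08198887 123.        ]
the job is handed in; nothing more can be done
```

The red-handled pin is home in the lock plate's hole, drawn to the red edge and left standing there. I handed the job in after about 27 s of the allowed 61 s; hand-in reports no verdict.

- **Finding the hole:** I dragged the foot along the blue-edge line, pressing at about 7 N. The press dropped to zero at about y = +24 mm from the line's middle.
- **Pushing home:** I lowered the pin until it met the floor, about 28 mm below the plate's face, at 4–5 N.
- **Drawing across:** It slid about 26.5 mm at 2–4 N. At the hard stop the side force was 7 N.
- **Forces:** The wrist readings stayed under about 9 N throughout the contact, against the 25 N limit. They are taken at the end of each half-second move, so brief peaks between would not show.

**Last checks:**
- The final picture shows the pin upright beside the red stripe with the gripper well clear.
- The foot works out at about 71 mm in front of the machine's origin, where 63–78 mm is allowed.
- The handle top's measured position differs from the foot's by about 3–4 mm, which could be camera error or a lean of about 2°. Up to 20° is allowed.
- I saw nothing else touched on the bench, but I did not re-measure the other things at the end.

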